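# Find the jig's hidden index hole with the spring pin

## Robot

A 6-joint arm with a two-finger parallel gripper is mounted at the origin on the work surface. World frame = base frame: x ahead of the robot, y to its left, z up, the work surface at z = 0. Lengths are in m, angles in rad, forces in N, time in s.
With the tool pointing down it reaches from about 0.35 to 0.85 m from the base axis. Payload 8.1 kg.
Tool frame: the origin (TCP) lies on the mounting face of the last link; the fingertips stand 186 mm ahead of it and the grasp point (between the pads) lies 167 mm ahead of it (robot.finger_overhang is the distance from the TCP to the fingertips, in m); z points along the fingers, y is the line along which they close (so a half turn about z gives the same grasp; the last joint's range is limited). The gripper opens to 93 mm and grips with 3 to 60 N. Pads are 15 mm wide; open, the fingers measure 128 mm over their backs; the gripper's body (75 mm by 188 mm) begins 65 mm behind the grasp point.
Start: joints at [-1.322, 0.13, 1.488, -0, 1.523, -0.085], TCP at [0.197, -0.567, 0.405] pointing down, gripper open.
Joint ranges: [-2.96, 2.96], [-0.89, 2.26], [0.02, 2.5], [-1.34, 4.48], [0, 2.73], [-2.66, 2.66]. Speed limits (rad/s): [2.39, 2.39, 2.79, 3.14, 3.14, 3.14].

## Interface

Orientations are given as a rotation vector (axis times angle).
In Python, from plant import readout, read_camera, get_calibration, job, robot gives the robot as it stands.
- The arm moves only by the shell command python3 -m handwheel 'ROWS' [FORCE]. ROWS is JSON, a list of rows, each a list of 5 numbers: the shift along the world's x, y, z in cm, then the turn about the world's z in rad, then the closure, from 0 (fully open) to 1 (shut). In form: [[tx, ty, tz, spin, gripper], ...]. A call has 1 to 10 rows; each row shifts and turns the commanded pose from where the row before left it; what a row does not reach is not made up. A row lasts 1/8 s, in which the tool goes at most 62.5 mm and 10.7 degrees, less where a joint would pass 70% of its speed; a pose out of reach is approached as far as the arm can. A call is refused whole if a number of a shift passes 6.25 or a number of a turn 0.188, either way. A call with a gripper value outside its range is refused whole. The fingers move at their own pace and stop on an object; FORCE is the grip in N (left out, the last holds). Time passes only in rows, so rows that do not move let the fingers close. It gives the time, the measured TCP pose, the force, the opening and the grip force at its end, in the units of the state.
- readout.read_state(): the state, without advancing time (a new reading comes with each control period).
- read_camera(name): name is "side" or "top" or "wrist"; returns the picture (480x640x3 uint8, red, green, blue); there is no depth.
- get_calibration(name): a dict with "fovy" (degrees; the focal length in pixels is half the picture's height over the tangent of half this angle, whatever the lens; pixels are square), "cx", "cy" (the principal point, pixels), "pose" (4x4, takes a point from camera to world coordinates). Camera axes: x right, y down, z forward; pixel columns grow to the right and rows downward; lengths in m; the calibration is good to about 2 mm. A picture is of the moment at which its call begins: read the wrist's pose just before it. get_calibration takes no time and is no camera call; for the wrist camera it gives the pose at the moment of the call.
- job.close_job(): hands the job in; it is judged then, once.
The state is a dict: "t": time; "q": joint angles; "dq": joint speeds; "joint_torque": joint torques, N m; "tool_pos": TCP position; "orientation": TCP orientation; "force": force on the tool from outside, world axes, zero at the start; "wrist_torque": the same for the moment, N m; "opening": finger opening in m; "gripper_force": force on a finger pad.
Only numpy, scipy, OpenCV 4.12 (cv2) and the standard library are available. Lean on these libraries where they do the work, as an engineer would, in place of code of your own. Each camera call takes 0.05 s, during which the arm holds its last target. There are 200 camera calls.

## Task

Take the spring-loaded index pin out of its wooden holder, set its tip down in the groove of the wooden jig beside the red band, and from there feel along the groove, away from the red band, until the tip drops into the hidden index hole, whose plug looks just like the groove floor. Then push the pin fully home, with its round flange flat on the jig, and leave it standing there. Go gently, so that neither pin nor gripper ever hits or pushes hard on the jig, and leave everything else where it lies.

Things in the scene. Friction and masses are not known exactly. Their poses are not given: they have to be found in the camera images.
- pin: The index pin, loose, about 0.16 kg: a square wooden grip 22 x 22 mm with a blue top, from 5 to 60 mm above the underside of a round aluminium flange (34 mm across, 5 mm thick); a sprung steel plunger stands out below the flange. Origin: centre of the flange's underside; z up along the grip; the grip's flat sides face own x and y.
- pin_tip (a point): Lowest point of the pin's plunger, which is 10 mm in diameter with a hemispherical end and reaches 18 mm below the flange's underside when out. Moves with the plunger.
- plunger (a joint): How far the pin's sprung plunger is pressed in, m: 0 fully out (spring force about 3.6 N), 0.014 fully in (about 9.2 N); beyond that the pin is rigid.
- holder: Dark wooden block 70 x 70 x 30 mm high, fixed to the bench. The pin stands in a 21 mm round hole, 24 mm deep, in the middle of its top: flange on the block's top, plunger hanging free. Origin: centre of its underside. The pin's grip need not be turned like the block.
- jig: Pale wooden box 110 (own x) x 280 (own y) x 40 mm high with a flat plywood top, fixed to the bench. A groove 15 mm wide, 3 mm deep, with a grey steel floor, runs along the middle of its top, own y -65 to +65 mm. A red band 30 mm wide is painted across the top just beyond the groove's -y end. Origin: centre of its underside, z up.
- groove_start (a point): On the groove's floor at its middle, 20 mm from the groove's end at the red band (jig own x 0, y -45 mm, z 37 mm): where the feeling starts. Its axes are the jig's.
- jig_top (a point): Centre of the jig's flat top, 40 mm above the bench (jig own x 0, y 0). Its axes are the jig's.
- plug (a joint): How far the plug in the index hole is pressed down, m: 0 flush with the groove's floor, at most 0.020. The hole, closed by this plug of the same grey steel, can be felt but not seen; its centre lies between jig y -15 and +50 mm; 15 mm wide, 16 mm long along the groove. The plug yields at about 1 N and stays where pushed; about 0.015 down with the pin home.
- block_a: First: dark grey sanding block with a brown underside, 90 (own x) x 60 (own y) x 30 mm high, loose; a bystander. Origin: centre of its underside.
- block_b: Second: dark grey sanding block with a brown underside, 90 (own x) x 60 (own y) x 30 mm high, loose; a bystander. Origin: centre of its underside.
- block_c: Third: dark grey sanding block with a brown underside, 90 (own x) x 60 (own y) x 30 mm high, loose; a bystander. Origin: centre of its underside.
- heart_a: First: small pale heart-shaped wooden blank about 80 x 100 x 28 mm high, loose; a bystander. Origin: on its underside, near its middle.
- heart_b: Second: small pale heart-shaped wooden blank about 80 x 100 x 28 mm high, loose; a bystander. Origin: on its underside, near its middle.
- file: Flat steel file with a round wooden handle, about 290 mm long along its own x (handle to -x), 23 mm high, loose; a bystander. Origin: on the bench under its middle.
- mallet: Wooden mallet lying on the bench, handle 24 mm thick along its own -x, head 60 x 120 x 60 mm, loose; a bystander. Origin: on the bench where the handle meets the head.
There are look-alikes about, which are no part of the job. What is meant by the pin is not green, and is the smaller of those in its own colour.

How it is judged:
By the outcome, as a careful person would: the job done as asked, in the order asked, and still so for the second after the job is handed in, with the robot touching nothing.
It also fails if it takes over 58 s, if anything falls off the work surface, if the arm or the gripper's body presses on something with over 40 N, if the wrist force passes 120 N, or if a joint passes its speed limit or range.

## Working session

There is one attempt and no reset: what is moved stays moved. The work goes in short steps, Python scripts to look and compute and a shell command to move; the robot and the scene stay as the last step left them, time stands still between calls to the robot, and variables do not carry over. Pictures are saved under pics/ and viewed, at most 10 in all, crops included, and the job is handed in when it is done.

```bash
mkdir -p pics; ls; python3 - <<'E'
from plant import readout, read_camera, get_calibration, job, robot
import cv2, numpy as np
for n in ("top","side"):
    c=get_calibration(n); im=read_camera(n); cv2.imwrite(f"pics/{n}0.png",im[:,:,::-1]); print(n,c)
s=readout.read_state(); print({k:np.round(v,3) for k,v in s.items()})
E
```

```text
pics
top {'fovy': 53.78064886077656, 'cx': 325.857333399631, 'cy': 240.79030944409618, 'pose': array([[ 5.64893084e-03, -9.85065493e-01,  1.72087372e-01,
         3.03085884e-01],
       [-9.99984044e-01, -5.57042530e-03,  9.39098355e-04,
         8.33747338e-02],
       [ 3.35264632e-05, -1.72089931e-01, -9.85081243e-01,
         1.28851632e+00],
       [ 0.00000000e+00,  0.00000000e+00,  0.00000000e+00,
         1.00000000e+00]])}
side {'fovy': 54.277885524325576, 'cx': 318.4085411240476, 'cy': 241.5543693561914, 'pose': array([[ 0.98865472, -0.08926653,  0.12080286,  0.41375386],
       [-0.14880332, -0.47241042,  0.86872663, -0.86736586],
       [-0.02047968, -0.87684655, -0.48033395,  0.58637599],
       [ 0.        ,  0.        ,  0.        ,  1.        ]])}
{'t': np.float64(0.1), 'q': array([-1.322,  0.131,  1.489, -0.   ,  1.523, -0.085]), 'dq': array([-0.   , -0.002, -0.002, -0.001, -0.001, -0.   ]), 'joint_torque': array([ 2.0000e-03, -5.6134e+01, -4.9310e+01,  7.7000e-02,  2.9000e-02,
       -0.0000e+00]), 'tool_pos': array([ 0.197, -0.567,  0.404]), 'orientation': array([-3.096, -0.522,  0.   ]), 'force': array([-0.393,  1.059, -0.035]), 'wrist_torque': array([-0.013, -0.043, -0.007]), 'gripper_force': np.float64(0.0), 'opening': np.float64(0.093)}
```

View pics/top0.png

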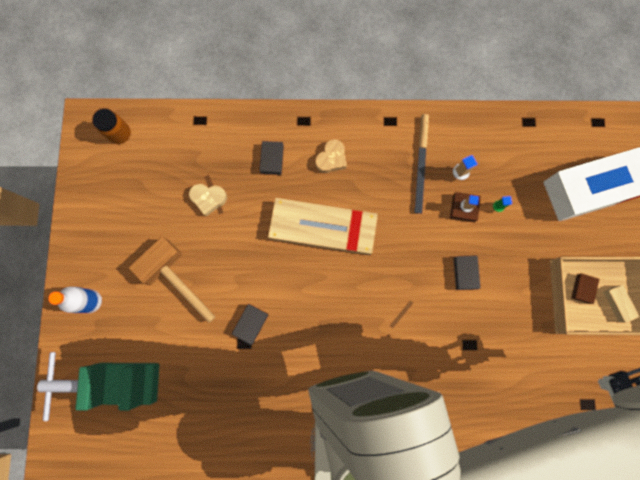

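View pics/side0.png

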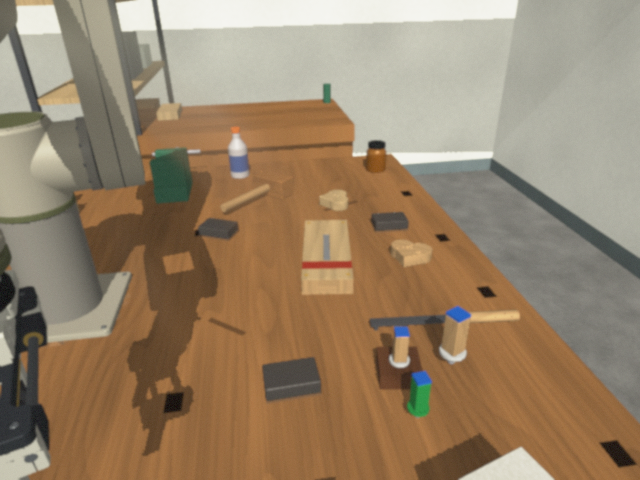

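The pictures show three look-alikes:
- Blue-topped pin in the dark holder: top (473,201), side (401,332).
- Larger blue-topped pin on the bench: top (468,162), side (458,314).
- Green pin with a blue top: top (506,202), side (421,379).

I choose the one in the holder, since it is the smaller of the two wooden ones. The jig is at top (323,226), with its red band to the right at (355,230), toward -y.

```bash
cat > h.py <<'E'
import cv2, numpy as np
from plant import readout, read_camera, get_calibration
def ray(c,u,v):
    f=240/np.tan(np.radians(c["fovy"]/2)); R=c["pose"][:3,:3]
    d=R@np.array([(u-c["cx"])/f,(v-c["cy"])/f,1.]); return c["pose"][:3,3],d
def onz(c,u,v,z):
    o,d=ray(c,u,v); return (o+d*(z-o[2])/d[2])
def proj(c,p):
    f=240/np.tan(np.radians(c["fovy"]/2)); q=c["pose"][:3,:3].T@(np.array(p)-c["pose"][:3,3]); return q[:2]/q[2]*f+[c["cx"],c["cy"]]
def tri(c1,a,c2,b):
    o1,d1=ray(c1,*a); o2,d2=ray(c2,*b); s=np.linalg.lstsq(np.c_[d1,-d2],o2-o1,rcond=None)[0]
    return (o1+s[0]*d1+o2+s[1]*d2)/2, np.linalg.norm(o1+s[0]*d1-o2-s[1]*d2)
def blobs(m,x0,y0,x1,y1,amin=8):
    k=np.zeros(m.shape,np.uint8); k[y0:y1,x0:x1]=m[y0:y1,x0:x1].astype(np.uint8)
    n,l,st,ce=cv2.connectedComponentsWithStats(k)
    return [(ce[i],st[i,4],cv2.minAreaRect(np.argwhere(l==i)[:,::-1].astype(np.float32))) for i in range(1,n) if st[i,4]>=amin]
E
python3 - <<'E'
from h import *
T=cv2.imread("pics/top0.png");S=cv2.imread("pics/side0.png")
ct,cs=get_calibration("top"),get_calibration("side")
def blue(I):
    h=cv2.cvtColor(I,cv2.COLOR_BGR2HSV); return cv2.inRange(h,(105,150,100),(125,255,255))>0
def red(I):
    h=cv2.cvtColor(I,cv2.COLOR_BGR2HSV); return (cv2.inRange(h,(0,170,80),(5,255,255))|cv2.inRange(h,(172,170,80),(180,255,255)))>0
bt=blobs(blue(T),430,130,540,230); bs=blobs(blue(S),370,290,500,400)
for b in bt: print("top",b, onz(ct,*b[0],.09).round(4), onz(ct,*b[0],.11).round(4))
for b in bs: print("side",b, onz(cs,*b[0],.09).round(4))
for b in bt:
  for d in bs:
    p,e=tri(ct,b[0],cs,d[0]); 
    if e<.01: print(p.round(4),round(e,4))
for n,c,I,box in(("t",ct,T,(330,190,390,270)),("s",cs,S,(290,250,365,280))):
    for b in blobs(red(I),*box): print("red",n,b,onz(c,*b[0],.04).round(4),[onz(c,*q,.04)[:2].round(3) for q in cv2.boxPoints(b[2])])
h=cv2.cvtColor(T,cv2.COLOR_BGR2HSV)
for b in blobs((h[:,:,1]<75)&(h[:,:,2]>90),290,205,350,245,20): print("groove t",b,[onz(ct,*q,.037)[:2].round(3) for q in cv2.boxPoints(b[2])])
h=cv2.cvtColor(S,cv2.COLOR_BGR2HSV)
for b in blobs((h[:,:,1]<75)&(h[:,:,2]>80),310,225,345,265,20): print("groove s",b,[onz(cs,*q,.037)[:2].round(3) for q in cv2.boxPoints(b[2])])
a=cv2.resize(T[140:230,440:530],(400,400),interpolation=2);b=cv2.resize(S[295:405,370:480],(400,400),interpolation=2)
cv2.imwrite("pics/crop1.png",np.hstack([a,b]))
E
```

```text
top (array([469.15841584, 161.62376238]), np.int32(101), ((469.10003662109375, 161.70001220703125), (9.391485214233398, 10.28591251373291), 63.43495178222656)) [ 0.7274 -0.2938  0.09  ] [ 0.7203 -0.2875  0.11  ]
top (array([473.49295775, 199.85915493]), np.int32(71), ((473.5, 200.0), (8.0, 9.0), 90.0)) [ 0.6231 -0.3002  0.09  ] [ 0.6178 -0.2938  0.11  ]
top (array([506.32786885, 200.47540984]), np.int32(61), ((506.0, 200.5), (7.0, 8.0), 90.0)) [ 0.6219 -0.3858  0.09  ] [ 0.6166 -0.378   0.11  ]
side (array([458.08064516, 313.80107527]), np.int32(186), ((457.923095703125, 313.6153564453125), (19.969205856323242, 11.648704528808594), 33.690067291259766)) [ 0.7347 -0.2674  0.09  ]
side (array([401.11764706, 331.23529412]), np.int32(102), ((401.0, 331.0), (8.0, 12.0), 90.0)) [ 0.6257 -0.2948  0.09  ]
side (array([420.80473373, 377.82840237]), np.int32(169), ((420.8461608886719, 377.7308044433594), (12.355316162109375, 16.669870376586914), 78.69007110595703)) [ 0.6224 -0.3987  0.09  ]
[ 0.7223 -0.2886  0.1073] 0.002
[ 0.6231 -0.2992  0.0937] 0.0019
[ 0.6034 -0.3622  0.149 ] 0.0054
[ 0.625
[... 331 characters left out ...]
264.44493392]), np.int32(227), ((326.47662353515625, 264.2749328613281), (4.965158462524414, 47.10452651977539), 88.15238952636719)) [0.5529 0.0125 0.04  ] [array([0.502, 0.03 ]), array([0.607, 0.017]), array([ 0.603, -0.004]), array([0.5  , 0.009])]
groove t (array([322.56826568, 225.16236162]), np.int32(271), ((322.55072021484375, 225.18560791015625), (47.83341979980469, 5.668673992156982), 9.162346839904785)) [array([0.567, 0.159]), array([0.582, 0.157]), array([0.562, 0.029]), array([0.547, 0.031])]
groove s (array([325.98324022, 246.70391061]), np.int32(179), ((326.0, 246.5), (25.0, 6.0), 90.0)) [array([0.569, 0.163]), array([0.584, 0.16 ]), array([0.563, 0.04 ]), array([0.55 , 0.042])]
```

View pics/crop1.png

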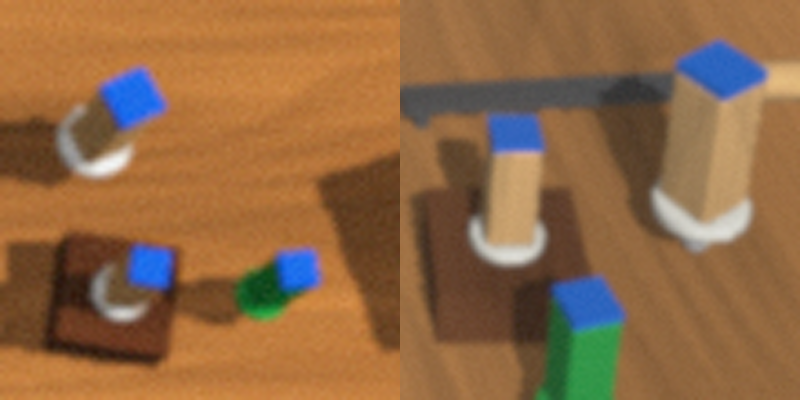

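The crop shows a wooden grip with a blue top standing in the dark holder. It is visibly smaller than its twin on the bench, so this is the pin, and triangulation puts it at about (0.623, -0.299). I'll move above it and look with the wrist camera.

```bash
python3 -m handwheel '[[4.2,2.6,0,0,0],[4.2,2.6,0,0,0],[4.2,2.6,0,0,0],[4.2,2.6,0,0,0],[4.2,2.6,0,0,0],[4.2,2.6,0,0,0],[4.2,2.6,0,0,0],[4.2,2.6,0,0,0],[4.2,2.6,0,0,0],[0,0,0,0,0]]' 10
python3 - <<'E'
from h import *
s=readout.read_state(); c=get_calibration("wrist"); I=read_camera("wrist")[:,:,::-1].copy()
print(s["tool_pos"],s["orientation"],c); cv2.imwrite("pics/w1.png",I)
print(proj(c,(.6235,-.299,.09)))
h=cv2.cvtColor(I,cv2.COLOR_BGR2HSV)
for b in blobs(cv2.inRange(h,(105,150,80),(125,255,255))>0,0,0,640,480,50): print(b, onz(c,*b[2][0],.09),[onz(c,*q,.09)[:2].round(4) for q in cv2.boxPoints(b[2])])
E
```

```text
t: 1.35
tool_pos: [0.577, -0.3303, 0.4036]
orientation: [-3.095, -0.528, 0.001]
force: [-0.1, -0.2, -0.2]
opening: 0.0931
gripper_force: 0.0
[ 0.57695286 -0.33026185  0.40358057] [-3.09529924e+00 -5.28110146e-01  5.76000596e-04] {'fovy': 71.46996873651315, 'cx': 319.85944414534464, 'cy': 236.28019591673797, 'pose': array([[ 0.33236101, -0.91358158, -0.23431784,  0.6421682 ],
       [-0.94315125, -0.32230178, -0.08116209, -0.30707746],
       [-0.00137287,  0.24797228, -0.96876616,  0.38315072],
       [ 0.        ,  0.        ,  0.        ,  1.        ]])}
[304.30027834 168.75664634]
(array([334.50536993,  37.56026253]), np.int32(1676), ((334.6310729980469, 37.572418212890625), (44.595428466796875, 38.533103942871094), 85.2363510131836)) [ 0.72739997 -0.28894322  0.09      ] [array([ 0.7354, -0.2686]), array([ 0.7474, -0.296 ]), array([ 0.7191, -0.3098]), array([ 0.7068, -0.2817])]
(array([305.04610493, 168.80922099]), np.int32(629), ((305.2923889160156, 168.8892822265625), (25.235294342041016, 25.294118881225586), 28.07248878479004)) [ 0.62367818 -0.29984329  0.09      ] [array([ 0.6146, -0.2873]), array([ 0.6357, -0.2911]), array([ 0.6327, -0.3123]), array([ 0.6113, -0.3088])]
(array([401.65875912, 199.40145985]), np.int32(548), ((401.7385559082031, 199.37158203125), (23.46674346923828, 24.041440963745117), 16.699243545532227)) [ 0.6269751  -0.38856553  0.09      ] [array([ 0.6159, -0.3791]), array([ 0.6367, -0.3771]), array([ 0.6379, -0.3979]), array([ 0.617 , -0.4003])]
(array([635.70562771, 251.94372294]), np.int32(231), ((634.0, 246.0), (38.0, 10.0), 90.0)) [ 0.65802103 -0.60508388  0.09      ] [array([ 0.6719, -0.591 ]), array([ 0.6749, -0.5995]), array([ 0.6437, -0.6196]), array([ 0.6406, -0.6108])]
```

View pics/w1.png

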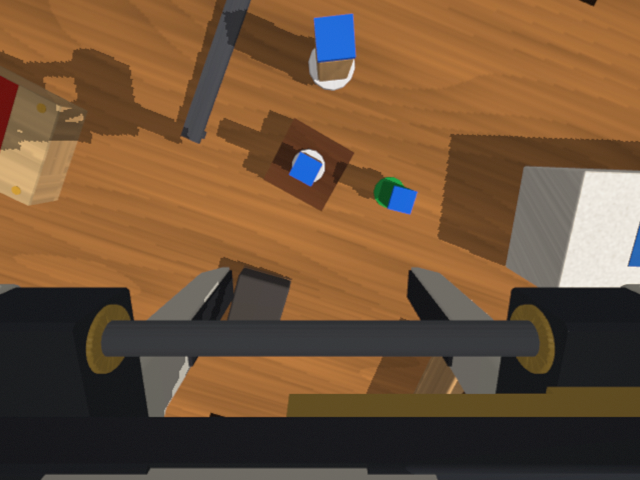

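The wrist view shows the pin's blue top at pixel (305,169), which gives (0.6237, -0.2998) with the grip turned by -0.17 rad. The jig is at the far left, and the look-alikes are clear of the fingers if I close along world y. I'll turn, go above the pin and descend.

```bash
python3 -m handwheel '[[1.56,1.0,0,-0.17,0.4],[1.56,1.0,-1,-0.17,0.4],[1.55,1.05,-3,-0.168,0.4],[0,0,-4,0,0.4],[0,0,-3,0,0.4],[0,0,0,0,0.4],[0,0,0,0,0.4]]'
python3 - <<'E'
from h import *
s=readout.read_state(); c=get_calibration("wrist"); I=read_camera("wrist")[:,:,::-1].copy()
print(2*np.arctan2(-s["orientation"][1],-s["orientation"][0]),s["tool_pos"])
h=cv2.cvtColor(I,cv2.COLOR_BGR2HSV)
for b in blobs(cv2.inRange(h,(105,150,80),(125,255,255))>0,0,0,640,480,200): print(b, onz(c,*b[2][0],.09),[onz(c,*q,.09)[:2].round(4) for q in cv2.boxPoints(b[2])])
E
```

```text
t: 2.28
tool_pos: [0.6211, -0.3033, 0.2963]
orientation: [3.129, -0.275, 0.002]
force: [0.2, -0.3, 0.4]
opening: 0.0559
gripper_force: 0.0
6.108033227675856 [ 0.62112689 -0.3032878   0.29629214]
(array([255.15781711,  88.46042281]), np.int32(4068), ((255.26353454589844, 88.16891479492188), (69.16734313964844, 61.84374237060547), 54.46232223510742)) [ 0.72617826 -0.28748277  0.09      ] [array([ 0.7349, -0.2657]), array([ 0.7467, -0.2947]), array([ 0.7173, -0.3096]), array([ 0.7044, -0.2798])]
(array([462.39938319, 234.09175019]), np.int32(1297), ((462.7692565917969, 234.0434112548828), (34.701812744140625, 39.511962890625), 75.52970886230469)) [ 0.62964408 -0.38774941  0.09      ] [array([ 0.6389, -0.3751]), array([ 0.6409, -0.3969]), array([ 0.6202, -0.4007]), array([ 0.618 , -0.3783])]
(array([313.93138011, 269.07170393]), np.int32(1297), ((313.5, 269.5), (35.0, 37.0), 90.0)) [ 0.62333187 -0.29945623  0.09      ] [array([ 0.6358, -0.2908]), array([ 0.6321, -0.312 ]), array([ 0.6105, -0.3084]), array([ 0.6143, -0.2866])]
```

```bash
python3 -m handwheel '[[0.2,0.35,-1,0,0.4],[0,0,-2,0,0.4],[0,0,-2,0,0.4],[0,0,-1.1,0,0.4],[0,0,0,0,0.4],[0,0,0,0,0.6],[0,0,0,0,0.8],[0,0,0,0,1],[0,0,0,0,1],[0,0,0,0,1]]' 25
python3 -m handwheel '[[0,0,0,0,1],[0,0,0,0,1]]' 25
```

```text
t: 3.58
tool_pos: [0.6234, -0.2991, 0.2343]
orientation: [3.129, -0.273, 0.001]
force: [-1.8, -0.7, 2.2]
opening: 0.0215
gripper_force: 25.0
t: 3.82
tool_pos: [0.6234, -0.2991, 0.2343]
orientation: [3.129, -0.273, 0.001]
force: [-0.8, -1.5, 4.5]
opening: 0.0221
gripper_force: 25.0
```

```bash
python3 -m handwheel '[[0,0,1,0,1],[0,0,2,0,1],[0,0,4,0,1],[0,0,3,0,1],[-1.5,5,1,0,1],[-1.5,5.5,1,0,1],[-1.5,5.5,0,0,1],[-1.6,5.5,0,0,1],[-1.7,5.5,0,0,1],[0,1,0,0,1]]'
python3 -m handwheel '[[0,0,0,0,1],[0,0,0,0,1]]'
python3 - <<'E'
from h import *
s=readout.read_state(); c=get_calibration("wrist"); I=read_camera("wrist")[:,:,::-1].copy()
cv2.imwrite("pics/w2.png",I); print(s["tool_pos"],s["force"])
h=cv2.cvtColor(I,cv2.COLOR_BGR2HSV)
m=(h[:,:,1]<75)&(h[:,:,2]>80)
for b in blobs(m,0,0,640,480,300): print(b, [onz(c,*q,.037)[:2].round(4) for q in cv2.boxPoints(b[2])])
for p in [(.5575,.0495,.037),(.5745,.158,.037)]: print(proj(c,p))
E
```

```text
t: 5.08
tool_pos: [0.5444, -0.0158, 0.3552]
orientation: [-3.129, 0.267, -0.002]
force: [0.3, 0.1, -1.4]
opening: 0.0221
gripper_force: 25.0
t: 5.32
tool_pos: [0.5457, -0.02, 0.3542]
orientation: [3.129, -0.275, 0.001]
force: [0.2, -0.4, -2.4]
opening: 0.0217
gripper_force: 25.0
[ 0.54569207 -0.019972    0.35422576] [ 0.166297   -0.40509181 -2.41321048]
(array([195.6787472 , 229.76375839]), np.int32(2235), ((195.1304473876953, 229.8060760498047), (15.861166000366211, 142.00909423828125), 88.7126693725586)) [array([0.582 , 0.1548]), array([0.5625, 0.0271]), array([0.5479, 0.0299]), array([0.5676, 0.1592])]
(array([624.19875776, 251.74161491]), np.int32(805), ((621.4423217773438, 256.2115478515625), (31.966928482055664, 41.96885299682617), 78.69007110595703)) [array([ 0.4867, -0.2703]), array([ 0.4881, -0.3073]), array([ 0.4559, -0.3149]), array([ 0.4542, -0.277 ])]
(array([320.05243858, 283.10267693]), np.int32(2727), ((320.5, 282.0), (113.0, 74.0), 0.0)) [array([0.4663, 0.0499]), array([0.54  , 0.0338]), array([ 0.5218, -0.0691]), array([ 0.4471, -0.0592])]
(array([627.00996678, 302.
[... 949 characters left out ...]
rray([0.3946, 0.2974]), array([0.404 , 0.3507])]
(array([360.48525469, 373.15281501]), np.int32(373), ((360.0, 375.0), (36.0, 12.0), 90.0)) [array([ 0.4091, -0.0307]), array([ 0.407 , -0.0426]), array([ 0.3646, -0.0366]), array([ 0.3668, -0.0243])]
(array([617.0576779 , 388.10524345]), np.int32(2670), ((613.5, 386.0), (60.0, 51.0), 90.0)) [array([ 0.369, -0.264]), array([ 0.36  , -0.3148]), array([ 0.2855, -0.3192]), array([ 0.295 , -0.2656])]
(array([246.75763994, 474.7612708 ]), np.int32(3305), ((239.5, 473.5), (395.0, 11.0), 0.0)) [array([0.3157, 0.3387]), array([0.3305, 0.3328]), array([ 0.2536, -0.101 ]), array([ 0.238 , -0.0996])]
[243.10074308 229.708117  ]
[123.18942068 231.94187031]
```

View pics/w2.png

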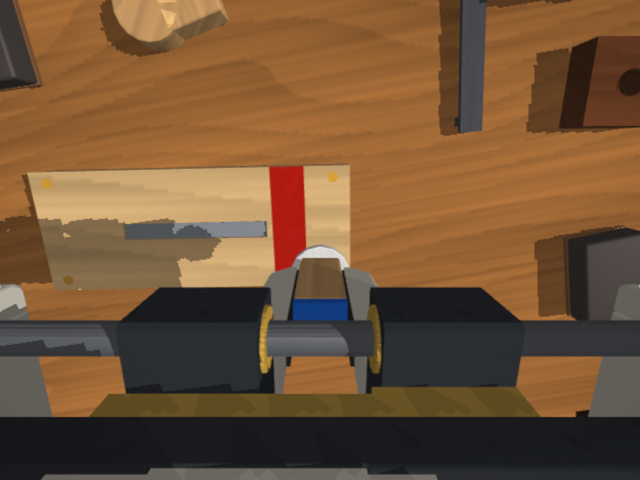

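The wrist view shows the pin held upright, with its flange edge at (320,246). The groove runs from pixel (124,232) to (267,229), next to the red band at (288,220). The groove start works out at about (0.558, 0.048). Next I'll check where the pin sits in the hand, so I can correct for it before descending.

```bash
python3 - <<'E'
from h import *
s=readout.read_state(); c=get_calibration("wrist"); I=cv2.imread("pics/w2.png")
y=-.175; ex=np.array([np.cos(y),np.sin(y),0]); ey=np.array([-np.sin(y),np.cos(y),0])
p=s["tool_pos"].copy(); fz=p[2]-.2043
for dz in(0,.005):
  q=p.copy(); q[2]=fz+dz
  print("flange far edge",proj(c,q+.017*ex))
q=p.copy();q[2]=fz+.06
print("grip top far corners",proj(c,q+.011*ex+.011*ey),proj(c,q+.011*ex-.011*ey))
g=I[235:320,250:400].astype(int); 
print(I[238:262:2,320]); 
h=cv2.cvtColor(I,cv2.COLOR_BGR2HSV)
for b in blobs(cv2.inRange(h,(105,150,50),(125,255,255))>0,280,280,360,325,50): print(b[0],b[1],cv2.boxPoints(b[2]))
w=(h[:,:,1]<40)&(h[:,:,2]>150)
for b in blobs(w,280,235,365,275,50): print("flange",b[0],b[1],cv2.boxPoints(b[2]))
E
```

```text
flange far edge [320.65640611 244.82559146]
flange far edge [320.68465299 247.26332538]
grip top far corners [293.80586245 299.70042837] [348.41964927 299.68943896]
[[110 160 194]
 [111 161 196]
 [110 161 197]
 [112 144 166]
 [162 162 166]
 [212 214 220]
 [211 214 218]
 [210 213 218]
 [210 213 218]
 [211 214 218]
 [ 78  97 117]
 [ 55  83 108]]
[319.87199313 309.01030928] 1164 [[292. 299.]
 [347. 299.]
 [347. 320.]
 [292. 320.]]
flange [323.725   254.38125] 480 [[295.76584 259.09268]
 [299.83414 240.1073 ]
 [351.3951  251.15607]
 [347.3268  270.14145]]
```

The pin sits centred in the hand: predicted and seen edges agree to within 1–2 px. I'll go above the groove start.

```bash
python3 -m handwheel '[[0.6,3.4,0,0,1],[0.65,3.43,-2,0.02,1],[0,0,-3,0,1],[0,0,-2.2,0,1],[0,0,-1,0,1],[0,0,0,0,1],[0,0,0,0,1],[0,0,0,0,1]]'
python3 - <<'E'
from h import *
s=readout.read_state(); c=get_calibration("wrist"); I=read_camera("wrist")[:,:,::-1].copy(); cv2.imwrite("pics/w3.png",I)
S=read_camera("side")[:,:,::-1]; 
cv2.imwrite("pics/s3.png",np.hstack([cv2.resize(I[150:350,120:420],(400,267)),cv2.resize(S[200:300,260:410],(400,267),interpolation=2)]))
print(s["tool_pos"],s["force"])
E
```

```text
t: 6.38
tool_pos: [0.5583, 0.0493, 0.273]
orientation: [-3.132, 0.242, -0.003]
force: [-0.4, -0.6, -2.3]
opening: 0.0219
gripper_force: 25.0
[0.55833516 0.0492658  0.27299587] [-0.35016292 -0.64020693 -2.32794074]
```

View pics/s3.png

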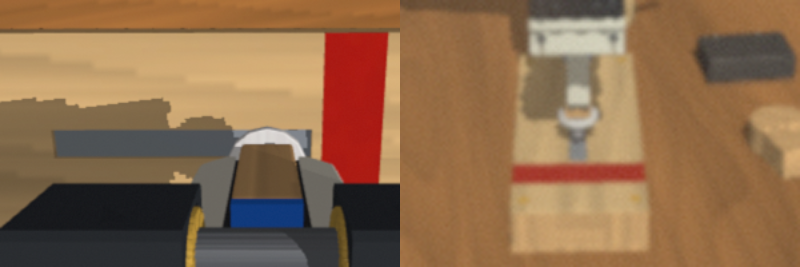

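The crops show the pin over the near end of the groove, beside the red band, in line with the groove. I'll refit the groove line from this closer view.

```bash
python3 - <<'E'
from h import *
c=get_calibration("wrist"); I=cv2.imread("pics/w3.png"); h=cv2.cvtColor(I,cv2.COLOR_BGR2HSV)
m=((h[:,:,1]<80)&(h[:,:,2]>60)).astype(np.uint8)
P=[]
for u in list(range(170,285,5)):
    r=np.where(m[240:275,u])[0]+240
    if len(r)>10: 
        a,b=onz(c,u,r[0]-.5,.0385),onz(c,u,r[-1]+.5,.04)   # far wall edge / near top lip
        a=onz(c,u,r[0]-.5,.04); P.append(((a+b)/2)[:2]); w=np.linalg.norm(a-b)
P=np.array(P); k=np.polyfit(P[:,1],P[:,0],1); print(len(P),w,k,np.polyval(k,[.0485,.093,.15]))
for v in (255,265): 
    r=np.where(m[v,140:200])[0]+140; print(r[0], onz(c,r[0]-.5,v,.0385))
E
```

```text
23 0.019701719078100637 [0.17507799 0.54866654] [0.55715783 0.5649488  0.57492824]
161 [0.57626151 0.15529662 0.0385    ]
162 [0.56929253 0.15653264 0.0385    ]
```

```bash
python3 -m handwheel '[[0,-0.08,-0.6,0,1],[0,0,-0.4,0,1],[0,0,0,0,1]]'; python3 -m handwheel '[[0,0,-0.2,0,1],[0,0,0,0,1]]'; python3 -m handwheel '[[0,0,-0.2,0,1],[0,0,0,0,1]]'
```

```text
t: 6.85
tool_pos: [0.5574, 0.0486, 0.2609]
orientation: [3.132, -0.242, -0.002]
force: [0.4, -0.0, -1.5]
opening: 0.022
gripper_force: 25.0
t: 7.1
tool_pos: [0.5578, 0.0486, 0.2596]
orientation: [3.132, -0.242, -0.0]
force: [0.2, 0.4, -1.0]
opening: 0.0218
gripper_force: 25.0
t: 7.35
tool_pos: [0.558, 0.0486, 0.2581]
orientation: [-3.132, 0.242, -0.001]
force: [-1.4, -0.3, 2.8]
opening: 0.022
gripper_force: 25.0
```

It touched about 4–5 N above baseline at the expected height. I'll press 3 mm more, then slide along (0.153, 0.988).

```bash
cat > st.py <<'E'
import sys
from h import *
a=np.array(readout.read_state()["force"]); p=readout.read_state()["tool_pos"]
d=np.array([.153,.988]); s=(p[:2]-[.5552,.0285])@d*1e3-65
print("jig y %.1f  z %.2f  F"%(s,p[2]*1e3),a.round(1)); sys.exit(a[2]<1.5 or np.hypot(a[0],a[1])>6)
E
python3 -m handwheel '[[0,0,-0.15,0,1],[0,0,-0.15,0,1],[0,0,0,0,1],[0,0,0,0,1]]'; python3 st.py && python3 -m handwheel '[[0.03,0.2,0,0,1],[0.03,0.2,0,0,1],[0.03,0.2,0,0,1]]' && python3 st.py && python3 -m handwheel '[[0.03,0.2,0,0,1],[0.03,0.2,0,0,1],[0.03,0.2,0,0,1]]' && python3 st.py
```

```text
t: 7.85
tool_pos: [0.5579, 0.0486, 0.2549]
orientation: [-3.132, 0.242, -0.001]
force: [-0.1, 0.4, 2.9]
opening: 0.0217
gripper_force: 25.0
jig y -44.7  z 254.93  F [-0.1  0.4  2.9]False
```

```bash
sed -i 's/sys.exit(\(.*\))$/sys.exit(int(\1))/' st.py; M='python3 -m handwheel'
python3 -m handwheel '[[0.03,0.2,0,0,1],[0.03,0.2,0,0,1],[0.03,0.2,0,0,1]]' >/dev/null && python3 st.py && python3 -m handwheel '[[0.03,0.2,0,0,1],[0.03,0.2,0,0,1],[0.03,0.2,0,0,1]]' >/dev/null&& python3 st.py && python3 -m handwheel '[[0.03,0.2,0,0,1],[0.03,0.2,0,0,1],[0.03,0.2,0,0,1]]' >/dev/null&& python3 st.py
```

```text
jig y -38.7  z 254.81  F [-0.8 -3.7  3.5]
jig y -32.5  z 254.71  F [-0.5 -2.9  3.8]
jig y -26.4  z 254.72  F [ 0.2 -4.   3.7]
```

```bash

python3 -m handwheel '[[0.023,0.15,0,0,1],[0.023,0.15,0,0,1]]' >/dev/null && python3 st.py && python3 -m handwheel '[[0.023,0.15,0,0,1],[0.023,0.15,0,0,1]]' >/dev/null && python3 st.py && python3 -m handwheel '[[0.023,0.15,0,0,1],[0.023,0.15,0,0,1]]' >/dev/null && python3 st.py && python3 -m handwheel '[[0.023,0.15,0,0,1],[0.023,0.15,0,0,1]]' >/dev/null && python3 st.py && python3 -m handwheel '[[0.023,0.15,0,0,1],[0.023,0.15,0,0,1]]' >/dev/null && python3 st.py && python3 -m handwheel '[[0.023,0.15,0,0,1],[0.023,0.15,0,0,1]]' >/dev/null && python3 st.py
```

```text
jig y -23.4  z 254.75  F [-0.3 -2.8  3.2]
jig y -20.4  z 254.74  F [-0.4 -3.6  3.8]
jig y -17.3  z 254.74  F [-0.6 -4.5  4.1]
jig y -14.3  z 254.74  F [-0.5 -3.8  3.7]
jig y -11.3  z 254.75  F [-0.4 -3.9  4.4]
jig y -8.2  z 254.74  F [-0.8 -4.1  3.5]
```

```bash

python3 -m handwheel '[[0.023,0.15,0,0,1],[0.023,0.15,0,0,1]]' >/dev/null && python3 st.py && python3 -m handwheel '[[0.023,0.15,0,0,1],[0.023,0.15,0,0,1]]' >/dev/null && python3 st.py && python3 -m handwheel '[[0.023,0.15,0,0,1],[0.023,0.15,0,0,1]]' >/dev/null && python3 st.py && python3 -m handwheel '[[0.023,0.15,0,0,1],[0.023,0.15,0,0,1]]' >/dev/null && python3 st.py && python3 -m handwheel '[[0.023,0.15,0,0,1],[0.023,0.15,0,0,1]]' >/dev/null && python3 st.py && python3 -m handwheel '[[0.023,0.15,0,0,1],[0.023,0.15,0,0,1]]' >/dev/null && python3 st.py && python3 -m handwheel '[[0.023,0.15,0,0,1],[0.023,0.15,0,0,1]]' >/dev/null && python3 st.py && python3 -m handwheel '[[0.023,0.15,0,0,1],[0.023,0.15,0,0,1]]' >/dev/null && python3 st.py
```

```text
jig y -5.2  z 254.73  F [-0.7 -3.5  3.5]
jig y -2.1  z 254.73  F [-0.4 -3.5  3.8]
jig y 0.9  z 254.73  F [-1.  -3.   3.5]
jig y 3.9  z 254.72  F [-0.2 -3.6  3.7]
jig y 6.9  z 254.74  F [-0.8 -4.1  4.1]
jig y 10.0  z 254.74  F [-0.5 -3.4  3. ]
jig y 13.2  z 254.77  F [ 0.3 -2.6  3.9]
jig y 16.5  z 254.53  F [ 0.5  0.6 -0.9]
```

The tip dropped at about y = 16.5: Fz fell by some 4.5 N, and drag vanished. I'll feel gently for the far wall so I can centre the pin in the hole.

```bash
sed -i 's/a\[2\]<1.5 or np.hypot(a\[0\],a\[1\])>6/abs(a[1])>2.2/' st.py
python3 -m handwheel '[[0,0,0,0,1]]' >/dev/null; python3 st.py; python3 -m handwheel '[[0.015,0.1,0,0,1],[0,0,0,0,1]]' >/dev/null && python3 st.py && python3 -m handwheel '[[0.015,0.1,0,0,1],[0,0,0,0,1]]' >/dev/null && python3 st.py && python3 -m handwheel '[[0.015,0.1,0,0,1],[0,0,0,0,1]]' >/dev/null && python3 st.py && python3 -m handwheel '[[0.015,0.1,0,0,1],[0,0,0,0,1]]' >/dev/null && python3 st.py&& python3 -m handwheel '[[0.015,0.1,0,0,1],[0,0,0,0,1]]' >/dev/null && python3 st.py
```

```text
jig y 16.4  z 254.32  F [0.8 2.  0.3]
jig y 16.9  z 254.31  F [ 0.  -0.4 -1.4]
jig y 17.9  z 254.47  F [-0.8 -0.1 -1. ]
jig y 19.1  z 254.67  F [-0.5 -0.5 -2.1]
jig y 20.1  z 254.75  F [ 0.1  1.2 -1.4]
jig y 21.1  z 254.75  F [ 1.1  0.2 -1.3]
```

```bash

python3 -m handwheel '[[-0.023,-0.14,0,0,1],[0,0,-0.1,0,1],[0,0,0,0,1]]' >/dev/null && python3 st.py && python3 -m handwheel '[[0,0,-0.15,0,1],[0,0,-0.15,0,1],[0,0,0,0,1]]' >/dev/null && python3 st.py && python3 -m handwheel '[[0,0,-0.15,0,1],[0,0,-0.15,0,1],[0,0,0,0,1]]' >/dev/null && python3 st.py 
```

```text
jig y 19.5  z 253.73  F [-0.8 -0.9 -1.3]
jig y 19.6  z 250.55  F [ 0.1  0.7 -1.1]
jig y 19.6  z 247.56  F [-0.6 -0.2 -2. ]
```

It is going down freely, with 3.3 mm predicted to the flange contact.

```bash
sed -i 's/abs(a\[1\])>2.2/abs(a[1])>3 or a[2]>2/' st.py
python3 -m handwheel '[[0,0,-0.1,0,1],[0,0,-0.1,0,1],[0,0,0,0,1]]' >/dev/null && python3 st.py && python3 -m handwheel '[[0,0,-0.05,0,1],[0,0,0,0,1]]' >/dev/null && python3 st.py && python3 -m handwheel '[[0,0,-0.05,0,1],[0,0,0,0,1]]' >/dev/null && python3 st.py && python3 -m handwheel '[[0,0,-0.05,0,1],[0,0,0,0,1]]' >/dev/null && python3 st.py && python3 -m handwheel '[[0,0,-0.05,0,1],[0,0,0,0,1]]' >/dev/null && python3 st.py && python3 -m handwheel '[[0,0,-0.05,0,1],[0,0,0,0,1]]' >/dev/null && python3 st.py
```

```text
jig y 19.6  z 245.61  F [ 0.3  0.8 -1.7]
jig y 19.6  z 245.22  F [-0.  -0.9 -0.7]
jig y 19.6  z 244.71  F [ 0.1 -0.6 -1. ]
jig y 19.6  z 244.26  F [-0.4  0.4 -1.1]
jig y 19.6  z 244.25  F [-3.1 -0.5  5.2]
```

The flange seated at exactly the predicted height with about 6 N. I'll release softly and check before retreating.

```bash
python3 -m handwheel '[[0,0,0,0,1],[0,0,0,0,1]]' 4; python3 -m handwheel '[[0,0,0,0,0.7],[0,0,0,0,0.6],[0,0,0,0,0.45],[0,0,0,0,0.4],[0,0,0,0,0.4]]' 4; python3 -m handwheel '[[0,0,0.5,0,0.4],[0,0,2,0,0.4],[0,0,4,0,0.4],[0,0,5,0,0.4],[-4,0,3,0,0.4],[-4,0,0,0,0.4],[0,0,0,0,0.4],[0,0,0,0,0.4]]'
python3 - <<'E'
from h import *
s=readout.read_state(); c=get_calibration("wrist"); I=read_camera("wrist")[:,:,::-1].copy(); cs=get_calibration("side"); S=read_camera("side")[:,:,::-1]
cv2.imwrite("pics/end.png",np.hstack([cv2.resize(I,(480,360)),cv2.resize(S[190:310,270:390],(320,360),interpolation=2)[:, :320]]))
h=cv2.cvtColor(I,cv2.COLOR_BGR2HSV)
for b in blobs(cv2.inRange(h,(105,150,80),(125,255,255))>0,0,0,640,400,200): print(b[1],onz(c,*b[0],.1).round(4))
h=cv2.cvtColor(S,cv2.COLOR_BGR2HSV)
for b in blobs(cv2.inRange(h,(105,150,50),(125,255,255))>0,290,190,360,290,10): print("side",b[0],onz(cs,*b[0],.1).round(4))
E
```

```text
t: 16.6
tool_pos: [0.5676, 0.1122, 0.2442]
orientation: [-3.132, 0.242, -0.001]
force: [-2.4, 0.1, 6.2]
opening: 0.0218
gripper_force: 4.0
t: 17.23
tool_pos: [0.5675, 0.1122, 0.2437]
orientation: [-3.132, 0.242, -0.0]
force: [0.6, -0.1, -0.6]
opening: 0.0554
gripper_force: 0.0
t: 18.23
tool_pos: [0.4879, 0.1122, 0.39]
orientation: [-3.132, 0.242, -0.004]
force: [0.1, 0.5, 0.4]
opening: 0.0559
gripper_force: 0.0
781 [0.5684 0.1129 0.1   ]
```

View pics/end.png

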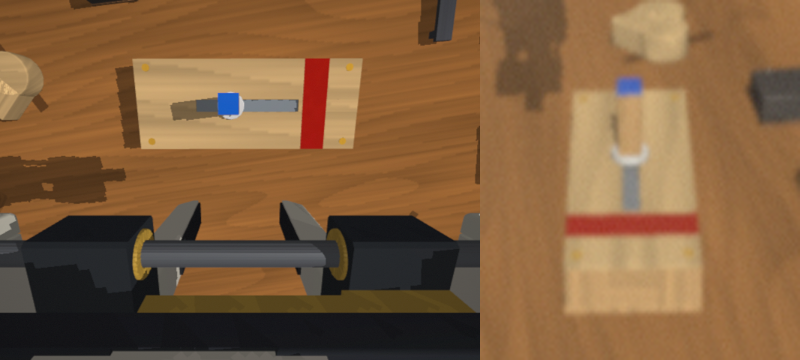

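The pin stands upright in the groove at wrist-crop pixel (229,104). Its flange is on the jig, its top is at (0.568, 0.113) as expected, and the gripper is well clear.

```bash
python3 -c "
from plant import job; print(job.close_job())"
```

```text
the job is handed in; nothing more can be done
None
```

The pin is standing in the index hole, found by feel at about jig y = +19.6 mm, with its flange on the jig top. The gripper is clear, and I handed the job in after about 18 s of the 58 s allowed.

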